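# Roll down the inlay of a drawer front

## Robot

A 6-joint arm with a two-finger parallel gripper is mounted at the origin on the work surface. World frame = base frame: x ahead of the robot, y to its left, z up, the work surface at z = 0. Lengths are in mm, angles in degrees, forces in N, time in s.
With the tool pointing down it reaches from about 300 to 850 mm from the base axis. Payload 4.2 kg.
Tool frame: the origin (TCP) lies on the centre line of the jaws, within the pads' length; the fingertips stand 8 mm ahead of it and the grasp point (between the pads) lies 11 mm behind it; z points along the fingers, y is the line along which they close (so a half turn about z gives the same grasp; the last joint's range is limited). The gripper opens to 91 mm and grips with 3 to 60 N. Pads are 32 mm wide; open, the fingers measure 118 mm over their backs; the gripper's body (76 mm by 178 mm) begins 60 mm behind the grasp point.
Start: joints at [64.229, 18.312, 89.639, -0, 72.044, -1.146], TCP at [239.6, 522.718, 221.976] pointing down, gripper open.
Joint ranges: [-177.97, 177.97], [-48.28, 115.42], [12.27, 149.76], [-77.06, 257.06], [2.81, 150.46], [-146.56, 146.56]. Speed limits (degrees/s): [147.25, 147.25, 180, 180, 180, 180].

## Interface

Orientations are given as [roll, pitch, yaw] about the fixed x, y, z axes, in that order (R = Rz(yaw) Ry(pitch) Rx(roll)).
In Python, from workcell import telemetry, eyes, ticket gives the robot as it stands. The module is installed in compiled form; this text tells all that it offers.
- The arm moves only by the shell command python3 -m crank 'ROWS' [OPENING] [FORCE]. ROWS is JSON, a list of rows, each an object of numbers: "dx", "dy", "dz": the shift along the world's x, y, z normalised to -1 to 1, where 1 is 80 cm; "yaw": the turn about the world's z normalised to -1 to 1, where 1 is 5 degrees. A call has 1 to 10 rows; each row shifts and turns the commanded pose from where the row before left it; what a row does not reach is not made up. A row lasts 1/8 s, in which the tool goes at most 62.5 mm and 10.7 degrees, less where a joint would pass 70% of its speed; a pose out of reach is approached as far as the arm can. A call with a number of a shift or a turn outside -1 to 1 is refused whole. A call with a gripper value outside its range is refused whole. OPENING is the opening, from 0 (shut) to 1 (fully open), set as the call begins (- or left out, the last holds). The fingers move at their own pace and stop on an object; FORCE is the grip in N (left out, the last holds). Time passes only in rows, so rows that do not move let the fingers close. It gives the time, the measured TCP pose, the force, the opening and the grip force at its end, in the units of the state.
- telemetry.state(): the state, without advancing time (a new reading comes with each control period).
- eyes.grab_frame(name): name is "scene" or "top"; returns the picture (400x640x3 uint8, red, green, blue); there is no depth.
- eyes.calibration(name): a dict with "camera_matrix" (3x3 intrinsics, pixels), "k1" (the pictures are not rectified: a ray, as slopes to the right and down, at radius r is drawn at 1 + k1 r^2 times it, then the intrinsics apply), "world_from_camera" (4x4, takes a point from camera to world coordinates). Camera axes: x right, y down, z forward; pixel columns grow to the right and rows downward; lengths in mm; the calibration is good to about 2 mm. A picture is of the moment at which its call begins. calibration takes no time and is no camera call.
- ticket.job_done(): hands the job in; it is judged then, once.
The state is a dict: "time_s": time; "qpos": joint angles; "qvel": joint speeds; "effort": joint torques, N m; "ee_pos": TCP position; "ee_rot": TCP orientation; "force": force on the tool from outside, world axes, zero at the start; "torque": the same for the moment, N m; "gripper_width": finger opening in mm; "gripper_force": force on a finger pad.
Only numpy, scipy, OpenCV 4.12 (cv2) and the standard library are available. Lean on these libraries where they do the work, as an engineer would, in place of code of your own. Each camera call takes 0.05 s, during which the arm holds its last target. There are 200 camera calls.

## Task

Take the red-handled hand roller out of its stand and roll it along the row of six wooden inlay slips, pressing down steadily with about 15 newtons and never more than 25, until every slip is flush with the green drawer front. Press only with the roller, not with the gripper. Then set the roller back upright in its stand, let go, and leave everything else where it is.

Things in the scene. Friction and masses are not known exactly. Their poses are not given: they have to be found in the camera images.
- baseboard: Fixed plywood board, 130 (x) x 320 (y) x 18 (z) mm, flat on the table; origin at the centre of its underside, z up. Above it, centred, on cork packing, lies a green drawer front, 90 (x) x 280 (y) x 18 mm, with six inlay slips in a row along y; roller force on front and slips counts as force on this board.
- front_mid (a point): Point fixed to the board, 54 mm above its origin, at the middle of the drawer front; axes as the board's. The front's real upper face here is 46 to 62 mm above the board's origin and slopes along y by up to 0.025 rad either way: neither is measured, find it by feel or sight. On springy feet, the front sinks 1 mm per 8 N pressed on it (12 mm at most).
- front_end (a point): Point fixed to the board, 118 mm from front_mid along the board's +y, over the plain face at one end of the drawer front. The slips cover y = -91 to +91 mm and x = -20 to +20 mm about the middle; beyond them the face is plain up to y = 140 mm, both ways.
- slip1 (a joint): How far slip 1 has gone down, m. A rigid wooden plate, 40 (x) x 29 (y) mm, centred at y = -76 mm along the board, sliding straight down into the front: at 0 (start: 0 to 0.0006) its top is 3.3 mm proud of the face, at its stop, 0.003, flush (0.3 mm proud). Tight: under 10 N it does not move, above that it sinks slowly (14 N: 13 mm/s) and stays where left.
- slip2 (a joint): The same for slip 2, centred at y = -46 mm along the board.
- slip3 (a joint): The same for slip 3, centred at y = -15 mm along the board.
- slip4 (a joint): The same for slip 4, centred at y = +15 mm along the board.
- slip5 (a joint): The same for slip 5, centred at y = +46 mm along the board.
- slip6 (a joint): The same for slip 6, centred at y = +76 mm along the board.
- roller: Loose hand roller, 0.32 to 0.46 kg. Origin at the lowest point of the wheel, z up. Black wheel, 44 mm diameter, 48 mm wide, axle along x at z = 22 mm: it rolls along y. Fork cheeks at x = +-33 mm, z 11 to 51; bridge plate 70 (x) x 76 (y) mm, z 48 to 60; on it a red upright grip, 40 (x) x 24 (y) mm, z 60 to 120. Grip it across y, fingertips just above the bridge.
- stand: Fixed dark wooden roller stand: foot 100 (x) x 84 (y) x 10 mm, origin at the centre of its underside, z up; two walls along x, 80 mm long, inner faces at y = +-27 mm, outer +-37, top at z = 60 mm. The roller hangs between them, bridge on the wall tops, axes parallel to the stand's, its origin 12 mm above the stand's; the wheel has 5 mm free on each side.
- fork_block: Bystander: loose birch block with four fondue forks, 80 x 60 mm, 160 mm high over the forks; origin at the centre of its underside. It and the roller stand may stand on either side of the board.
- bowls: Bystander: stack of three small stoneware bowls, 110 mm across, 73 mm high, one body; origin at the centre of its underside.
- burner: Bystander: steel fondue burner, 90 mm across, 56 mm high, handle along its +x; origin at the centre of its underside.
- snuffer: Bystander: small steel snuffer lid with black knob, 48 mm across, 30 mm high; origin at the centre of its underside.
- glue: Bystander: white glue bottle, 52 mm across, 130 mm high; origin at the centre of its underside.
There are look-alikes about, which are no part of the job. Leave any pink or purple look-alike of the roller alone.

How it is judged (in metres and radians):
On the way, in this order (a step that is already met when the one before it is completed fails the run):
1. the roller is lifted out of its stand (z of roller in the frame of stand above 0.05 m), for 0.1 s.
2. all six slips are rolled down flush, with the roller on the board (value of joint each of slip1, slip2, slip3, slip4, slip5, slip6 above 0.0022 m and horizontal distance between roller and baseboard below 0.16 m), for 0.1 s.
At the end, for the whole second after the job is handed in: All six slips are at least 2.2 mm down (within 0.8 mm of flush); the roller rests released and still in its stand, upright within 0.08 rad, its bridge on the wall tops (origin 8 to 17 mm above the stand's) and within 15 mm of the stand's middle (value of joint each of slip1, slip2, slip3, slip4, slip5, slip6 above 0.0022 m and horizontal distance between roller and stand below 0.015 m and z of roller in the frame of stand between 0.008 and 0.017 m and angle between roller's own z axis and vertical below 0.08 rad and linear speed of roller below 0.01 m/s and contact force between the fingers and roller below 0.1 N); the robot touches nothing.
It fails at once if the roller presses on the drawer front or its slips with more than 25 N (contact force between roller and baseboard above 25 N).
It fails at once if the gripper or arm presses on the drawer front, its slips or the board (contact force between any of the fingers, the arm and baseboard above 1 N).
It fails at once if a bystander is moved by more than 20 mm (distance of any of fork_block, bowls, burner, snuffer, glue from where it was at the start of the episode above 0.02 m).
It also fails if it takes over 72 s, if anything falls off the work surface, if the arm or the gripper's body presses on something with over 40 N, if the wrist force passes 120 N, or if a joint passes its speed limit or range.

## Working session

There is one attempt and no reset: what is moved stays moved. The work goes in short steps, Python scripts to look and compute and a shell command to move; the robot and the scene stay as the last step left them, time stands still between calls to the robot, and variables do not carry over. Pictures are saved under pics/ and viewed, at most 10 in all, crops included, and the job is handed in when it is done.

```bash
mkdir -p pics; python3 - <<'E'
from workcell import telemetry, eyes
import cv2,json
print(telemetry.state())
for n in("scene","top"):
    f=eyes.grab_frame(n); cv2.imwrite(f"pics/{n}0.png",f[:,:,::-1])
    c=eyes.calibration(n); print(n,c)
E
```

```text
{'time_s': 0.0, 'qpos': array([ 6.42288821e+01,  1.83520964e+01,  8.97068091e+01, -1.97584161e-04,
        7.20459400e+01, -1.14622597e+00]), 'qvel': array([-0.02491325, -0.02057607, -0.14258527,  0.14587809,  0.08593998,
       -0.06806895]), 'effort': array([ 7.00469045e-04, -4.12463737e+01, -2.31970149e+01,  7.26806559e-02,
        4.56826645e-02, -1.42259423e-04]), 'ee_pos': array([239.3712269 , 522.24868436, 221.1129985 ]), 'ee_rot': array([-1.79895172e+02, -1.90952567e-03,  1.55375167e+02]), 'force': array([0.20807503, 0.11032588, 0.25927278]), 'torque': array([-0.01207595, -0.01017306,  0.0302298 ]), 'gripper_force': 0.0, 'gripper_width': 91.77143718415394}
scene {'camera_matrix': array([[469.50705005,   0.        , 320.72641693],
       [  0.        , 469.50705005, 203.67369907],
       [  0.        ,   0.        ,   1.        ]]), 'k1': -0.08202154387305062, 'world_from_camera': array([[ 5.09428302e-01,  6.61831655e-01, -5.49965149e-01,
         1.13929780e+03],
       [ 8.60283180e-01, -3.76929801e-01,  3.43273616e-01,
        -3.62323469e+02],
       [ 1.98910916e-02, -6.47999063e-01, -7.61381349e-01,
         1.00166000e+03],
       [ 0.00000000e+00,  0.00000000e+00,  0.00000000e+00,
         1.00000000e+00]])}
top {'camera_matrix': array([[429.05767592,   0.        , 318.96721446],
       [  0.        , 429.05767592, 188.45487584],
       [  0.        ,   0.        ,   1.        ]]), 'k1': -0.04820206828656578, 'world_from_camera': array([[-1.64594033e-02, -9.97582520e-01,  6.75144684e-02,
         3.77038677e+02],
       [-9.99819628e-01,  1.57811407e-02, -1.05672813e-02,
         5.64150377e+01],
       [ 9.47627978e-03, -6.76762218e-02, -9.97662332e-01,
         1.26363170e+03],
       [ 0.00000000e+00,  0.00000000e+00,  0.00000000e+00,
         1.00000000e+00]])}
```

View pics/scene0.png

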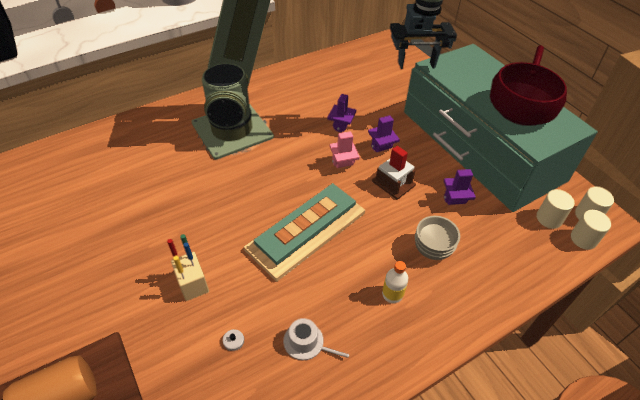

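View pics/top0.png

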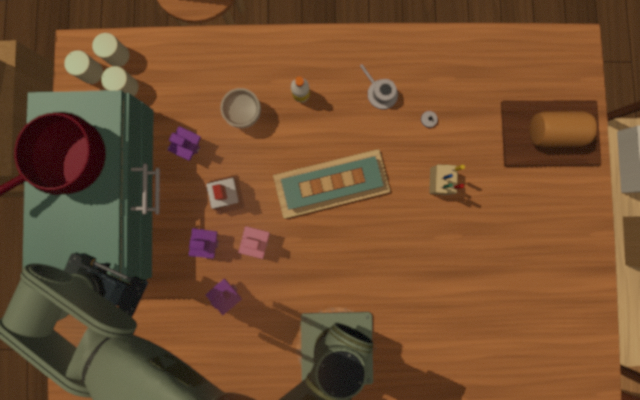

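The scene view shows the red-handled roller with its white bridge in the dark stand at scene (398,170) / top (222,193). The look-alikes are pink at top (254,243) and purple at top (184,143), (203,243) and (223,296). Only the one at (222,193) has a red handle and a stand. The board is at top (332,184), with the slips along its length. Next I measure and confirm with a crop.

```bash
cat > h.py <<'E'
import cv2,numpy as np
from workcell import telemetry,eyes
def cast(n,px,z):
    c=eyes.calibration(n);K=c["camera_matrix"];T=c["world_from_camera"]
    px=np.asarray(px,float).reshape(-1,1,2)
    u=cv2.undistortPoints(px,K,np.array([c["k1"],0,0,0.]),None,None).reshape(-1,2)
    d=np.c_[u,np.ones(len(u))]@T[:3,:3].T; o=T[:3,3]
    return (o+d*((z-o[2])/d[:,2])[:,None])[:,:2]
def blob(f,lo,hi,box):
    hsv=cv2.cvtColor(f,cv2.COLOR_RGB2HSV); m=cv2.inRange(hsv,np.array(lo),np.array(hi))
    k=np.zeros_like(m);x0,y0,x1,y1=box;k[y0:y1,x0:x1]=255;m&=k
    cs,_=cv2.findContours(m,cv2.RETR_EXTERNAL,cv2.CHAIN_APPROX_NONE)
    return max(cs,key=cv2.contourArea)
def rect(n,c,z):
    w=cast(n,c.reshape(-1,2),z).astype(np.float32); return cv2.minAreaRect(w)
E
python3 - <<'E'
from h import *
for n,bx in(("top",dict(r=(200,170,245,215),b=(260,140,400,225))),("scene",dict(r=(370,140,420,200),b=(235,175,370,280)))):
    f=eyes.grab_frame(n)
    for nm,lo,hi,z,k in(("red",(0,150,60),(8,255,255),132,'r'),("red2",(170,150,60),(180,255,255),132,'r'),("white",(0,0,110),(180,70,255),72,'r'),("cream",(15,50,120),(32,190,255),18,'b'),("green",(60,40,40),(95,255,255),54,'b')):
        try:
            c=blob(f,lo,hi,bx[k]); print(n,nm,cv2.contourArea(c),cv2.boundingRect(c),rect(n,c,z))
        except Exception as e: print(n,nm,e)
    if n=="top": a=cv2.resize(f[120:260,170:400],None,fx=3,fy=3,interpolation=cv2.INTER_CUBIC)
    else: b=cv2.resize(f[130:210,330:440],None,fx=2,fy=2)
    
a[:160,-220:]=b
cv2.imwrite("pics/crop1.png",a[:,:,::-1])
E
```

```text
top red 112.0 (213, 185, 13, 14) ((449.2542724609375, 308.44439697265625), (37.118587493896484, 26.963119506835938), 11.295467376708984)
top red2 max() iterable argument is empty
top white 579.0 (207, 179, 29, 29) ((450.01971435546875, 313.9167175292969), (70.5528335571289, 76.371826171875), 13.161365509033203)
top cream 1222.5 (273, 149, 117, 70) ((477.1501159667969, 7.0642852783203125), (133.2878875732422, 323.49871826171875), 13.081136703491211)
top green 634.0 (297, 158, 84, 45) ((479.5043029785156, -12.356231689453125), (79.60202026367188, 226.02268981933594), 13.031240463256836)
scene red 297.5 (390, 145, 18, 26) ((473.2723083496094, 292.82635498046875), (44.252197265625, 95.11912536621094), 44.744625091552734)
scene red2 0.0 (402, 168, 1, 1) ((510.9306640625, 277.58245849609375), (0.0, 0.0), 0.0)
scene white 317.0 (379, 159, 35, 27) ((465.5093078613281, 310.8559265136719), (90.63121795654297, 82.73613739013672), 9.481677055358887)
scene cream 1631.5 (244, 203, 121, 77) ((483.597412109375, 4.6298065185546875), (135.61814880371094, 323.46014404296875), 13.226489067077637)
scene green 3036.0 (255, 184, 100, 81) ((487.1075134277344, 3.11090087890625), (93.36652374267578, 281.4432678222656), 13.768176078796387)
```

View pics/crop1.png

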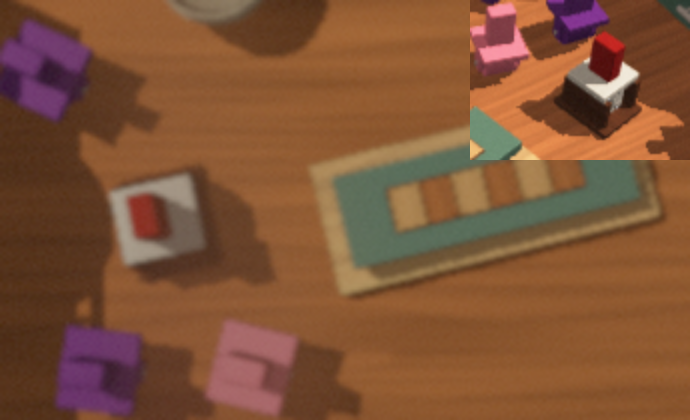

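The crop confirms the red-gripped, white-bridged roller in its dark stand. Roller and board have the same yaw (~13°). Moving above it.

```bash
python3 -m crank '[{"dx":0.033,"dy":-0.0326,"yaw":0.945},{"dx":0.033,"dy":-0.0326,"yaw":0.945},{"dx":0.033,"dy":-0.0326,"yaw":0.945},{"dx":0.033,"dy":-0.0326,"yaw":0.945},{"dx":0.033,"dy":-0.0326,"yaw":0.945},{"dx":0.033,"dy":-0.0326,"yaw":0.945},{"dx":0.033,"dy":-0.0326,"yaw":0.945},{"dx":0.033,"dy":-0.0326,"yaw":0.945},{},{}]' 1 30
python3 - <<'E'
from h import *
a=eyes.grab_frame("scene"); b=eyes.grab_frame("top")
o=np.hstack([cv2.resize(a[80:220,320:470],None,fx=2.6,fy=2.6),cv2.resize(b[120:260,150:300],None,fx=2.6,fy=2.6)])
cv2.imwrite("pics/c2.png",o[:,:,::-1])
E
```

```text
validation failed for argument at $[0]...
```

View pics/c2.png

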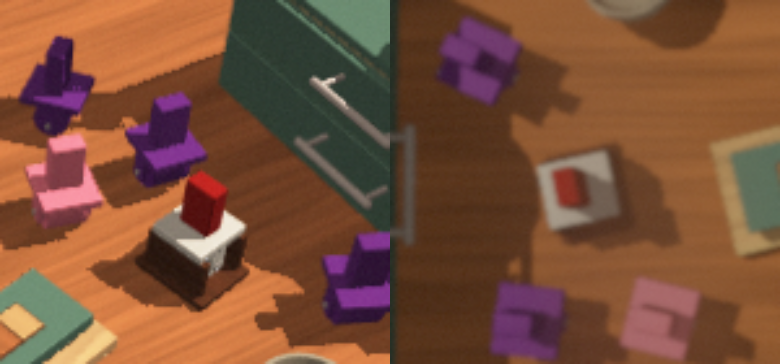

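The picture shows the arm has not moved: the call was refused, probably because a row lacked keys. Retrying with full rows.

```bash
python3 -m crank '[{"dx":0.033,"dy":-0.0326,"dz":0,"yaw":0.945},{"dx":0.033,"dy":-0.0326,"dz":0,"yaw":0.945},{"dx":0.033,"dy":-0.0326,"dz":0,"yaw":0.945},{"dx":0.033,"dy":-0.0326,"dz":0,"yaw":0.945},{"dx":0.033,"dy":-0.0326,"dz":0,"yaw":0.945},{"dx":0.033,"dy":-0.0326,"dz":0,"yaw":0.945},{"dx":0.033,"dy":-0.0326,"dz":0,"yaw":0.945},{"dx":0.033,"dy":-0.0326,"dz":0,"yaw":0.945},{"dx":0,"dy":0,"dz":0,"yaw":0}]' 1 30
```

```text
time_s: 1.42
ee_pos: [452.2, 312.6, 221.8]
ee_rot: [-180.0, 0.0, -167.0]
force: [-0.4, 0.3, 0.6]
gripper_width: 91.3
gripper_force: 0.0
```

```bash
python3 -m crank '[{"dx":-0.001,"dy":0.0015,"dz":-0.04,"yaw":0},{"dx":0,"dy":0,"dz":-0.04,"yaw":0},{"dx":0,"dy":0,"dz":-0.04,"yaw":0},{"dx":0,"dy":0,"dz":-0.04,"yaw":0},{"dx":0,"dy":0,"dz":0,"yaw":0}]'
python3 - <<'E'
from h import *
a=eyes.grab_frame("scene"); b=eyes.grab_frame("top")
o=np.hstack([cv2.resize(a[80:220,320:470],None,fx=2.6,fy=2.6),cv2.resize(b[120:260,150:300],None,fx=2.6,fy=2.6)])
cv2.imwrite("pics/c3.png",o[:,:,::-1])
E
```

```text
time_s: 2.05
ee_pos: [447.8, 314.9, 91.9]
ee_rot: [-179.9, -0.3, -166.8]
force: [-0.8, -0.1, -0.3]
gripper_width: 91.0
gripper_force: 0.0
```

View pics/c3.png

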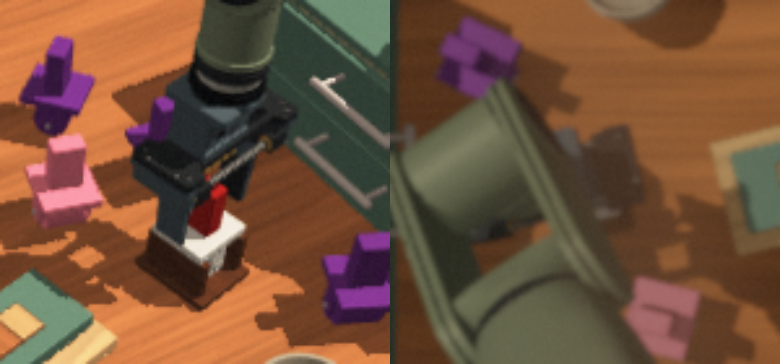

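The fingers straddle the red grip. Down 8 mm and close.

```bash
python3 -m crank '[{"dx":0,"dy":0,"dz":-0.005,"yaw":0},{"dx":0,"dy":0,"dz":-0.005,"yaw":0},{"dx":0,"dy":0,"dz":0,"yaw":0}]'
python3 -m crank '[{"dx":0,"dy":0,"dz":0,"yaw":0},{"dx":0,"dy":0,"dz":0,"yaw":0},{"dx":0,"dy":0,"dz":0,"yaw":0},{"dx":0,"dy":0,"dz":0,"yaw":0},{"dx":0,"dy":0,"dz":0,"yaw":0},{"dx":0,"dy":0,"dz":0,"yaw":0},{"dx":0,"dy":0,"dz":0,"yaw":0}]' 0 55
```

```text
time_s: 2.52
ee_pos: [450.0, 315.3, 86.1]
ee_rot: [180.0, 0.0, -166.8]
force: [-0.5, -0.1, -0.3]
gripper_width: 91.3
gripper_force: 0.0
time_s: 3.4
ee_pos: [450.1, 315.0, 85.9]
ee_rot: [-180.0, 0.0, -166.8]
force: [0.9, -2.0, -0.4]
gripper_width: 24.5
gripper_force: 3.3
```

```bash
python3 -m crank '[{"dx":0,"dy":0,"dz":0,"yaw":0},{"dx":0,"dy":0,"dz":0,"yaw":0}]' 0 55;  python3 -m crank '[{"dx":0,"dy":0,"dz":0.01,"yaw":0},{"dx":0,"dy":0,"dz":0.02,"yaw":0},{"dx":0,"dy":0,"dz":0.04,"yaw":0},{"dx":0,"dy":0,"dz":0.04,"yaw":0},{"dx":0,"dy":0,"dz":0.04,"yaw":0},{"dx":0,"dy":0,"dz":0,"yaw":0},{"dx":0,"dy":0,"dz":0,"yaw":0}]'
```

```text
time_s: 3.65
ee_pos: [450.0, 315.1, 85.9]
ee_rot: [-180.0, -0.0, -166.8]
force: [0.9, -1.1, 0.2]
gripper_width: 24.2
gripper_force: 55.0
time_s: 4.53
ee_pos: [449.2, 314.8, 205.0]
ee_rot: [-180.0, -0.1, -166.8]
force: [-0.5, -0.7, -4.0]
gripper_width: 23.9
gripper_force: 55.0
```

```bash
python3 -m crank '[{"dx":0.001,"dy":-0.0485,"dz":0,"yaw":0},{"dx":0.001,"dy":-0.0485,"dz":0,"yaw":0},{"dx":0.001,"dy":-0.0485,"dz":0,"yaw":0},{"dx":0.001,"dy":-0.0485,"dz":-0.015,"yaw":0},{"dx":0.001,"dy":-0.0485,"dz":-0.03,"yaw":0},{"dx":0,"dy":0,"dz":-0.03,"yaw":0},{"dx":0,"dy":0,"dz":0,"yaw":0},{"dx":0,"dy":0,"dz":0,"yaw":0}]'
python3 - <<'E'
from h import *
s=telemetry.state();print(s['force'],s['torque'])
a=eyes.grab_frame("scene")
cv2.imwrite("pics/c4.png",cv2.resize(a[90:290,230:450],None,fx=3,fy=3)[:,:,::-1])
E
```

```text
time_s: 5.52
ee_pos: [454.2, 121.6, 146.0]
ee_rot: [180.0, -0.0, -166.8]
force: [0.0, -0.1, -3.1]
gripper_width: 23.8
gripper_force: 55.0
[ 0.03797925 -0.08815511 -3.06138824] [0.0763117  0.04877792 0.00013758]
```

View pics/c4.png

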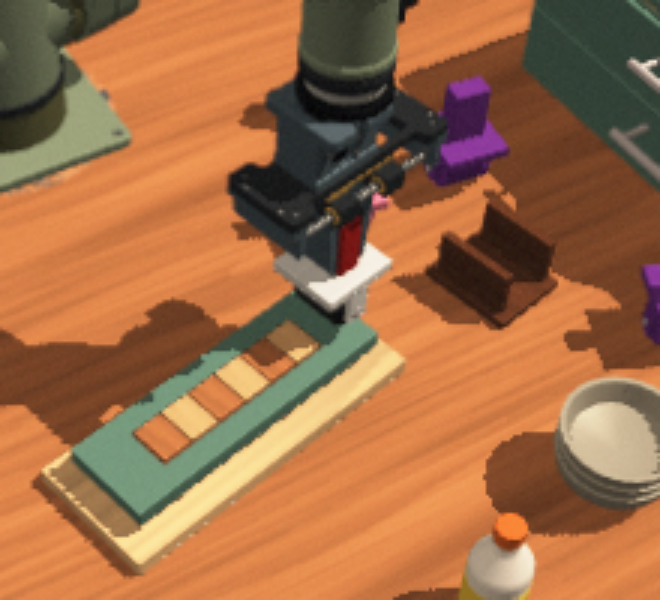

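```bash
cat > ck.py <<'E'
import sys
from workcell import telemetry
s=telemetry.state(); print(round(s['time_s'],2),s['ee_pos'].round(1),s['force'].round(1),s['torque'].round(2))
sys.exit(s['force'][2]>float(sys.argv[1]))
E
c="python3 ck.py -0.5"
python3 -m crank '[{"dx":0,"dy":0,"dz":-0.003,"yaw":0},{"dx":0,"dy":0,"dz":-0.003,"yaw":0},{"dx":0,"dy":0,"dz":0,"yaw":0}]' >/dev/null; $c &&
python3 -m crank '[{"dx":0,"dy":0,"dz":-0.0015,"yaw":0},{"dx":0,"dy":0,"dz":0,"yaw":0}]' >/dev/null; $c &&
python3 -m crank '[{"dx":0,"dy":0,"dz":-0.0015,"yaw":0},{"dx":0,"dy":0,"dz":0,"yaw":0}]' >/dev/null && $c &&
python3 -m crank '[{"dx":0,"dy":0,"dz":-0.0015,"yaw":0},{"dx":0,"dy":0,"dz":0,"yaw":0}]' >/dev/null && $c &&
python3 -m crank '[{"dx":0,"dy":0,"dz":-0.0015,"yaw":0},{"dx":0,"dy":0,"dz":0,"yaw":0}]' >/dev/null && $c &&
python3 -m crank '[{"dx":0,"dy":0,"dz":-0.0015,"yaw":0},{"dx":0,"dy":0,"dz":0,"yaw":0}]' >/dev/null && $c &&
python3 -m crank '[{"dx":0,"dy":0,"dz":-0.0015,"yaw":0},{"dx":0,"dy":0,"dz":0,"yaw":0}]' >/dev/null && $c &&
python3 -m crank '[{"dx":0,"dy":0,"dz":-0.0015,"yaw":0},{"dx":0,"dy":0,"dz":0,"yaw":0}]' >/dev/null && $c &&
python3 -m crank '[{"dx":0,"dy":0,"dz":-0.0015,"yaw":0},{"dx":0,"dy":0,"dz":0,"yaw":0}]' >/dev/null && $c &&
python3 -m crank '[{"dx":0,"dy":0,"dz":-0.0015,"yaw":0},{"dx":0,"dy":0,"dz":0,"yaw":0}]' >/dev/null && $c &&
python3 -m crank '[{"dx":0,"dy":0,"dz":-0.0015,"yaw":0},{"dx":0,"dy":0,"dz":0,"yaw":0}]' >/dev/null && $c &&
python3 -m crank '[{"dx":0,"dy":0,"dz":-0.0015,"yaw":0},{"dx":0,"dy":0,"dz":0,"yaw":0}]' >/dev/null && $c
```

```text
5.95 [453.9 121.4 141.2] [-0.6 -0.3 -3.7] [0.11 0.03 0.  ]
5.95 [453.9 121.4 141.2] [-0.6 -0.3 -3.7] [0.11 0.03 0.  ]False
False
```

```bash
sed -i 's/sys.exit(\(.*\))$/sys.exit(int(\1))/' ck.py
c="python3 ck.py -0.5"
python3 -m crank '[{"dx":0,"dy":0,"dz":-0.0015,"yaw":0},{"dx":0,"dy":0,"dz":0,"yaw":0}]' >/dev/null; $c &&
python3 -m crank '[{"dx":0,"dy":0,"dz":-0.0015,"yaw":0},{"dx":0,"dy":0,"dz":0,"yaw":0}]' >/dev/null && $c &&
python3 -m crank '[{"dx":0,"dy":0,"dz":-0.0015,"yaw":0},{"dx":0,"dy":0,"dz":0,"yaw":0}]' >/dev/null && $c &&
python3 -m crank '[{"dx":0,"dy":0,"dz":-0.0015,"yaw":0},{"dx":0,"dy":0,"dz":0,"yaw":0}]' >/dev/null && $c &&
python3 -m crank '[{"dx":0,"dy":0,"dz":-0.0015,"yaw":0},{"dx":0,"dy":0,"dz":0,"yaw":0}]' >/dev/null && $c &&
python3 -m crank '[{"dx":0,"dy":0,"dz":-0.0015,"yaw":0},{"dx":0,"dy":0,"dz":0,"yaw":0}]' >/dev/null && $c &&
python3 -m crank '[{"dx":0,"dy":0,"dz":-0.0015,"yaw":0},{"dx":0,"dy":0,"dz":0,"yaw":0}]' >/dev/null && $c &&
python3 -m crank '[{"dx":0,"dy":0,"dz":-0.0015,"yaw":0},{"dx":0,"dy":0,"dz":0,"yaw":0}]' >/dev/null && $c &&
python3 -m crank '[{"dx":0,"dy":0,"dz":-0.0015,"yaw":0},{"dx":0,"dy":0,"dz":0,"yaw":0}]' >/dev/null && $c &&
python3 -m crank '[{"dx":0,"dy":0,"dz":-0.0015,"yaw":0},{"dx":0,"dy":0,"dz":0,"yaw":0}]' >/dev/null && $c
```

```text
6.2 [453.9 121.3 139.9] [ 0.1  0.7 -4.1] [0.03 0.06 0.01]
6.45 [453.9 121.2 138.7] [ 0.3 -0.2 -4.1] [ 0.04  0.04 -0.01]
6.7 [453.9 121.3 137.5] [-0.6 -0.1 -3.6] [ 0.04 -0.    0.04]
6.95 [453.9 121.3 136.3] [ 0.4  0.5 -3.4] [ 0.01  0.02 -0.01]
7.2 [453.9 121.3 135.1] [ 0.1  0.5 -4. ] [0.06 0.03 0.01]
7.45 [453.9 121.3 133.9] [-0.1 -0.1 -3.2] [0.09 0.03 0.01]
7.7 [453.9 121.3 132.7] [-0.5  0.4 -3.1] [0.06 0.03 0.03]
7.95 [453.9 121.3 131.5] [ 0.4  0.1 -3.6] [-0.01  0.   -0.03]
8.2 [453.9 121.3 130.3] [-0.2 -0.1 -3.8] [0.07 0.   0.01]
8.45 [453.9 121.3 129.1] [-0.5 -0.3 -4.1] [ 0.07  0.01 -0.03]
```

```bash

c="python3 ck.py -0.5"
python3 -m crank '[{"dx":0,"dy":0,"dz":-0.0015,"yaw":0},{"dx":0,"dy":0,"dz":0,"yaw":0}]' >/dev/null; $c &&
python3 -m crank '[{"dx":0,"dy":0,"dz":-0.0015,"yaw":0},{"dx":0,"dy":0,"dz":0,"yaw":0}]' >/dev/null && $c &&
python3 -m crank '[{"dx":0,"dy":0,"dz":-0.0015,"yaw":0},{"dx":0,"dy":0,"dz":0,"yaw":0}]' >/dev/null && $c &&
python3 -m crank '[{"dx":0,"dy":0,"dz":-0.0015,"yaw":0},{"dx":0,"dy":0,"dz":0,"yaw":0}]' >/dev/null && $c &&
python3 -m crank '[{"dx":0,"dy":0,"dz":-0.0015,"yaw":0},{"dx":0,"dy":0,"dz":0,"yaw":0}]' >/dev/null && $c &&
python3 -m crank '[{"dx":0,"dy":0,"dz":-0.0015,"yaw":0},{"dx":0,"dy":0,"dz":0,"yaw":0}]' >/dev/null && $c &&
python3 -m crank '[{"dx":0,"dy":0,"dz":-0.0015,"yaw":0},{"dx":0,"dy":0,"dz":0,"yaw":0}]' >/dev/null && $c &&
python3 -m crank '[{"dx":0,"dy":0,"dz":-0.0015,"yaw":0},{"dx":0,"dy":0,"dz":0,"yaw":0}]' >/dev/null && $c
```

```text
8.7 [453.9 121.3 127.9] [-0.6 -0.3 -3.3] [ 0.06  0.06 -0.01]
8.95 [454.2 121.3 127.1] [-0.7 -0.1 -0.3] [ 0.01  0.11 -0.  ]
```

```bash

c="python3 ck.py -0.5"
python3 -m crank '[{"dx":0,"dy":0,"dz":0.019,"yaw":0},{"dx":0.0134,"dy":-0.0575,"dz":0,"yaw":0},{"dx":0.0134,"dy":-0.0575,"dz":0,"yaw":0},{"dx":0.0134,"dy":-0.0575,"dz":0,"yaw":0},{"dx":0.0134,"dy":-0.0575,"dz":0,"yaw":0},{"dx":0.0134,"dy":-0.0575,"dz":0,"yaw":0},{"dx":0,"dy":0,"dz":-0.004,"yaw":0},{"dx":0,"dy":0,"dz":-0.004,"yaw":0},{"dx":0,"dy":0,"dz":0,"yaw":0}]' >/dev/null; $c &&
python3 -m crank '[{"dx":0,"dy":0,"dz":-0.0015,"yaw":0},{"dx":0,"dy":0,"dz":0,"yaw":0}]' >/dev/null && $c &&
python3 -m crank '[{"dx":0,"dy":0,"dz":-0.0015,"yaw":0},{"dx":0,"dy":0,"dz":0,"yaw":0}]' >/dev/null && $c &&
python3 -m crank '[{"dx":0,"dy":0,"dz":-0.0015,"yaw":0},{"dx":0,"dy":0,"dz":0,"yaw":0}]' >/dev/null && $c &&
python3 -m crank '[{"dx":0,"dy":0,"dz":-0.0015,"yaw":0},{"dx":0,"dy":0,"dz":0,"yaw":0}]' >/dev/null && $c &&
python3 -m crank '[{"dx":0,"dy":0,"dz":-0.0015,"yaw":0},{"dx":0,"dy":0,"dz":0,"yaw":0}]' >/dev/null && $c &&
python3 -m crank '[{"dx":0,"dy":0,"dz":-0.0015,"yaw":0},{"dx":0,"dy":0,"dz":0,"yaw":0}]' >/dev/null && $c &&
python3 -m crank '[{"dx":0,"dy":0,"dz":-0.0015,"yaw":0},{"dx":0,"dy":0,"dz":0,"yaw":0}]' >/dev/null && $c &&
python3 -m crank '[{"dx":0,"dy":0,"dz":-0.0015,"yaw":0},{"dx":0,"dy":0,"dz":0,"yaw":0}]' >/dev/null && $c &&
python3 -m crank '[{"dx":0,"dy":0,"dz":-0.0015,"yaw":0},{"dx":0,"dy":0,"dz":0,"yaw":0}]' >/dev/null && $c &&
python3 -m crank '[{"dx":0,"dy":0,"dz":-0.0015,"yaw":0},{"dx":0,"dy":0,"dz":0,"yaw":0}]' >/dev/null && $c
```

```text
10.07 [ 506.9 -107.6  135.1] [ 0.8  0.6 -2.4] [0.08 0.03 0.02]
10.32 [ 507.5 -108.1  134.4] [-0.1  0.8 -3.6] [0.05 0.02 0.04]
10.57 [ 507.6 -108.6  133.1] [-0.   0.2 -4.1] [-0.03  0.02 -0.03]
10.82 [ 507.5 -108.7  131.8] [-0.3  0.4 -3.5] [ 0.04  0.02 -0.04]
11.07 [ 507.5 -108.7  130.7] [ 0.1 -0.5 -2.9] [ 0.03 -0.03 -0.02]
11.32 [ 507.5 -108.7  129.5] [ 0.6 -0.2 -3.2] [ 0.    0.05 -0.  ]
11.57 [ 507.5 -108.7  128.3] [ 0.7  0.2 -4.1] [ 0.06  0.07 -0.01]
11.82 [ 507.5 -108.7  127.1] [-0.8 -0.1 -2.8] [ 0.08  0.01 -0.03]
12.07 [ 507.5 -108.7  125.9] [-0.1  0.1 -4.8] [0.02 0.01 0.04]
12.32 [ 507.5 -108.7  124.7] [ 0.4 -0.5 -3. ] [ 0.09 -0.01 -0.01]
12.57 [ 507.5 -108.7  123.5] [-0.4 -0.3 -3.7] [ 0.03 -0.02 -0.01]
```

```bash

c="python3 ck.py -0.5"
python3 -m crank '[{"dx":0,"dy":0,"dz":-0.0015,"yaw":0},{"dx":0,"dy":0,"dz":0,"yaw":0}]' >/dev/null; $c &&
python3 -m crank '[{"dx":0,"dy":0,"dz":-0.001,"yaw":0},{"dx":0,"dy":0,"dz":0,"yaw":0}]' >/dev/null && $c &&
python3 -m crank '[{"dx":0,"dy":0,"dz":-0.001,"yaw":0},{"dx":0,"dy":0,"dz":0,"yaw":0}]' >/dev/null && $c &&
python3 -m crank '[{"dx":0,"dy":0,"dz":-0.001,"yaw":0},{"dx":0,"dy":0,"dz":0,"yaw":0}]' >/dev/null && $c &&
python3 -m crank '[{"dx":0,"dy":0,"dz":-0.001,"yaw":0},{"dx":0,"dy":0,"dz":0,"yaw":0}]' >/dev/null && $c &&
python3 -m crank '[{"dx":0,"dy":0,"dz":-0.001,"yaw":0},{"dx":0,"dy":0,"dz":0,"yaw":0}]' >/dev/null && $c
```

```text
12.82 [ 507.8 -108.8  122.8] [-0.7  0.2 -0.2] [ 0.01  0.23 -0.01]
```

```bash

c="python3 ck.py 14"
python3 -m crank '[{"dx":0,"dy":0,"dz":-0.0012,"yaw":0},{"dx":0,"dy":0,"dz":0,"yaw":0}]' >/dev/null; $c &&
python3 -m crank '[{"dx":0,"dy":0,"dz":-0.0012,"yaw":0},{"dx":0,"dy":0,"dz":0,"yaw":0}]' >/dev/null; $c &&
python3 -m crank '[{"dx":-0.0011,"dy":0.0049,"dz":0.0001,"yaw":0},{"dx":-0.0011,"dy":0.0049,"dz":0.0001,"yaw":0},{"dx":-0.0011,"dy":0.0049,"dz":0.0001,"yaw":0}]' >/dev/null && $c && 
python3 -m crank '[{"dx":-0.0011,"dy":0.0049,"dz":0.0001,"yaw":0},{"dx":-0.0011,"dy":0.0049,"dz":0.0001,"yaw":0}]' >/dev/null && $c && 
python3 -m crank '[{"dx":-0.0011,"dy":0.0049,"dz":0.0001,"yaw":0}]' >/dev/null && $c && 
python3 -m crank '[{"dx":-0.0011,"dy":0.0049,"dz":0.0001,"yaw":0}]' >/dev/null && $c && 
python3 -m crank '[{"dx":-0.0011,"dy":0.0049,"dz":0.0001,"yaw":0}]' >/dev/null && $c && 
python3 -m crank '[{"dx":-0.0011,"dy":0.0049,"dz":0.0001,"yaw":0}]' >/dev/null && $c
```

```text
13.07 [ 507.8 -108.9  122.1] [-1.5 -0.6  5.2] [-0.09  0.43 -0.01]
13.32 [ 507.9 -109.   121.5] [-1.8 -0.4  8.9] [-0.09  0.66 -0.01]
13.7 [505.2 -97.3 121.8] [-3.2 -1.8  7.8] [-0.27  0.7   0.06]
13.95 [503.8 -90.6 122.1] [-1.7 -6.8  7.8] [-1.7   0.64  0.08]
14.07 [503.1 -87.4 122.4] [-3.4 -6.5  8.7] [-1.37  0.75  0.03]
14.2 [501.9 -82.7 122.4] [-3.  -3.2  8.8] [-0.6   0.76  0.04]
14.32 [500.7 -77.9 122.3] [-3.1 -0.9  9.3] [-0.27  0.81  0.02]
14.45 [499.8 -73.8 122.4] [-2.5 -1.4  9.4] [-0.24  0.8   0.  ]
```

```bash

c="python3 ck.py 15"
python3 -m crank '[{"dx":-0.0011,"dy":0.0049,"dz":-0.0002,"yaw":0}]' >/dev/null && $c && 
python3 -m crank '[{"dx":-0.0011,"dy":0.0049,"dz":0.0001,"yaw":0},{"dx":-0.0011,"dy":0.0049,"dz":0.0001,"yaw":0}]' >/dev/null && $c && 
python3 -m crank '[{"dx":-0.0011,"dy":0.0049,"dz":0.0001,"yaw":0},{"dx":-0.0011,"dy":0.0049,"dz":0.0001,"yaw":0}]' >/dev/null && $c && 
python3 -m crank '[{"dx":-0.0011,"dy":0.0049,"dz":0.0001,"yaw":0},{"dx":-0.0011,"dy":0.0049,"dz":0.0001,"yaw":0}]' >/dev/null && $c && 
python3 -m crank '[{"dx":-0.0011,"dy":0.0049,"dz":0.0001,"yaw":0},{"dx":-0.0011,"dy":0.0049,"dz":0.0001,"yaw":0}]' >/dev/null && $c && 
python3 -m crank '[{"dx":-0.0011,"dy":0.0049,"dz":0.0001,"yaw":0},{"dx":-0.0011,"dy":0.0049,"dz":0.0001,"yaw":0}]' >/dev/null && $c && 
python3 -m crank '[{"dx":-0.0011,"dy":0.0049,"dz":0.0001,"yaw":0},{"dx":-0.0011,"dy":0.0049,"dz":0.0001,"yaw":0}]' >/dev/null && $c && 
python3 -m crank '[{"dx":-0.0011,"dy":0.0049,"dz":0.0001,"yaw":0},{"dx":-0.0011,"dy":0.0049,"dz":0.0001,"yaw":0}]' >/dev/null && $c && 
python3 -m crank '[{"dx":-0.0011,"dy":0.0049,"dz":0.0001,"yaw":0},{"dx":-0.0011,"dy":0.0049,"dz":0.0001,"yaw":0}]' >/dev/null && $c && 
python3 -m crank '[{"dx":-0.0011,"dy":0.0049,"dz":0.0001,"yaw":0},{"dx":-0.0011,"dy":0.0049,"dz":0.0001,"yaw":0}]' >/dev/null && $c
```

```text
14.57 [498.9 -69.9 122.3] [-3.6 -1.7 10.8] [-0.35  0.86 -0.01]
14.82 [497.1 -62.  122.5] [-3.  -1.9  9.9] [-0.39  0.89  0.  ]
15.07 [495.8 -55.7 122.8] [-2.9 -4.1 10.2] [-1.09  0.84  0.06]
15.32 [493.5 -46.4 122.8] [-3.4 -1.  10.2] [-0.31  0.87  0.01]
15.57 [491.7 -38.5 122.9] [-3.2 -0.7 10.4] [-0.33  0.94 -0.  ]
15.82 [490.  -31.  123.1] [-3.  -5.4 10.4] [-1.37  0.77  0.01]
16.07 [488.4 -23.8 123.3] [-3.6 -2.8 10.7] [-0.69  0.95  0.06]
16.32 [486.3 -14.9 123.4] [-3.5 -1.7 11.1] [-0.36  1.01  0.05]
16.57 [484.4  -7.1 123.5] [-3.4 -1.3 10. ] [-0.3   0.99 -0.03]
16.82 [ 4.831e+02 -4.000e-01  1.237e+02] [-1.8 -7.8  9.2] [-1.71  0.79  0.06]
```

```bash

c="python3 ck.py 15"
python3 -m crank '[{"dx":-0.0011,"dy":0.0049,"dz":0.0001,"yaw":0},{"dx":-0.0011,"dy":0.0049,"dz":0.0001,"yaw":0}]' >/dev/null && $c && 
python3 -m crank '[{"dx":-0.0011,"dy":0.0049,"dz":0.0001,"yaw":0},{"dx":-0.0011,"dy":0.0049,"dz":0.0001,"yaw":0}]' >/dev/null && $c && 
python3 -m crank '[{"dx":-0.0011,"dy":0.0049,"dz":0.0001,"yaw":0},{"dx":-0.0011,"dy":0.0049,"dz":0.0001,"yaw":0}]' >/dev/null && $c && 
python3 -m crank '[{"dx":-0.0011,"dy":0.0049,"dz":0.0001,"yaw":0},{"dx":-0.0011,"dy":0.0049,"dz":0.0001,"yaw":0}]' >/dev/null && $c && 
python3 -m crank '[{"dx":-0.0011,"dy":0.0049,"dz":0.0001,"yaw":0},{"dx":-0.0011,"dy":0.0049,"dz":0.0001,"yaw":0}]' >/dev/null && $c && 
python3 -m crank '[{"dx":-0.0011,"dy":0.0049,"dz":0.0001,"yaw":0},{"dx":-0.0011,"dy":0.0049,"dz":0.0001,"yaw":0}]' >/dev/null && $c && 
python3 -m crank '[{"dx":-0.0011,"dy":0.0049,"dz":0.0001,"yaw":0},{"dx":-0.0011,"dy":0.0049,"dz":0.0001,"yaw":0}]' >/dev/null && $c && 
python3 -m crank '[{"dx":-0.0011,"dy":0.0049,"dz":0.0001,"yaw":0},{"dx":-0.0011,"dy":0.0049,"dz":0.0001,"yaw":0}]' >/dev/null && $c && 
python3 -m crank '[{"dx":-0.0011,"dy":0.0049,"dz":0.0001,"yaw":0},{"dx":-0.0011,"dy":0.0049,"dz":0.0001,"yaw":0}]' >/dev/null && $c && 
python3 -m crank '[{"dx":-0.0011,"dy":0.0049,"dz":0.0001,"yaw":0},{"dx":-0.0011,"dy":0.0049,"dz":0.0001,"yaw":0}]' >/dev/null && $c && 
python3 -m crank '[{"dx":-0.0011,"dy":0.0049,"dz":0.0001,"yaw":0},{"dx":-0.0011,"dy":0.0049,"dz":0.0001,"yaw":0}]' >/dev/null && $c && 
python3 -m crank '[{"dx":-0.0011,"dy":0.0049,"dz":0.0001,"yaw":0},{"dx":-0.0011,"dy":0.0049,"dz":0.0001,"yaw":0}]' >/dev/null && $c
```

```text
17.07 [481.    8.1 123.8] [-2.9 -2.5  9.4] [-0.45  1.01  0.02]
17.32 [479.1  16.5 123.9] [-3.2 -1.9 10.8] [-0.31  0.97  0.  ]
17.57 [477.2  24.4 124.1] [-4.  -1.2 10.6] [-0.33  1.04 -0.01]
17.82 [475.9  30.8 124.3] [-2.4 -7.3 10.5] [-1.6   0.8   0.08]
18.07 [473.7  39.8 124.3] [-3.7 -1.3 11.1] [-0.36  1.03  0.04]
18.32 [471.8  47.9 124.4] [-4.4 -1.5 10.1] [-0.32  1.05 -0.01]
18.57 [470.   55.8 124.6] [-5.1 -1.6 10.9] [-0.29  1.05 -0.  ]
18.82 [468.8  62.1 124.8] [-4.1 -5.5 10.4] [-1.33  0.84 -0.01]
19.07 [466.5  71.4 124.9] [-3.2 -0.7 10.5] [-0.34  1.02  0.03]
19.32 [464.7  79.3 125. ] [-3.8 -1.4 10. ] [-0.33  1.05  0.02]
19.57 [462.9  87.2 125.2] [-3.3 -1.1  9.8] [-0.32  1.1   0.02]
19.82 [461.1  95.1 125.3] [-3.5 -0.8 10.3] [-0.28  1.03  0.03]
```

The forward pass held steadily at about 14 N. Now rolling back slightly firmer to make sure.

```bash

c="python3 ck.py 16"
python3 -m crank '[{"dx":0,"dy":0,"dz":-0.0006,"yaw":0},{"dx":0,"dy":0,"dz":0,"yaw":0}]' >/dev/null && $c && 
python3 -m crank '[{"dx":0.0017,"dy":-0.0073,"dz":-0.0001,"yaw":0},{"dx":0.0017,"dy":-0.0073,"dz":-0.0002,"yaw":0},{"dx":0.0017,"dy":-0.0073,"dz":-0.0001,"yaw":0}]' >/dev/null && $c && 
python3 -m crank '[{"dx":0.0017,"dy":-0.0073,"dz":-0.0001,"yaw":0},{"dx":0.0017,"dy":-0.0073,"dz":-0.0002,"yaw":0},{"dx":0.0017,"dy":-0.0073,"dz":-0.0001,"yaw":0}]' >/dev/null && $c && 
python3 -m crank '[{"dx":0.0017,"dy":-0.0073,"dz":-0.0001,"yaw":0},{"dx":0.0017,"dy":-0.0073,"dz":-0.0002,"yaw":0},{"dx":0.0017,"dy":-0.0073,"dz":-0.0001,"yaw":0}]' >/dev/null && $c && 
python3 -m crank '[{"dx":0.0017,"dy":-0.0073,"dz":-0.0001,"yaw":0},{"dx":0.0017,"dy":-0.0073,"dz":-0.0002,"yaw":0},{"dx":0.0017,"dy":-0.0073,"dz":-0.0001,"yaw":0}]' >/dev/null && $c && 
python3 -m crank '[{"dx":0.0017,"dy":-0.0073,"dz":-0.0001,"yaw":0},{"dx":0.0017,"dy":-0.0073,"dz":-0.0002,"yaw":0},{"dx":0.0017,"dy":-0.0073,"dz":-0.0001,"yaw":0}]' >/dev/null && $c && 
python3 -m crank '[{"dx":0.0017,"dy":-0.0073,"dz":-0.0001,"yaw":0},{"dx":0.0017,"dy":-0.0073,"dz":-0.0002,"yaw":0},{"dx":0.0017,"dy":-0.0073,"dz":-0.0001,"yaw":0}]' >/dev/null && $c && 
python3 -m crank '[{"dx":0.0017,"dy":-0.0073,"dz":-0.0001,"yaw":0},{"dx":0.0017,"dy":-0.0073,"dz":-0.0002,"yaw":0},{"dx":0.0017,"dy":-0.0073,"dz":-0.0001,"yaw":0}]' >/dev/null && $c && 
python3 -m crank '[{"dx":0.0017,"dy":-0.0073,"dz":-0.0001,"yaw":0},{"dx":0.0017,"dy":-0.0073,"dz":-0.0002,"yaw":0},{"dx":0.0017,"dy":-0.0073,"dz":-0.0001,"yaw":0}]' >/dev/null && $c && 
python3 -m crank '[{"dx":0.0017,"dy":-0.0073,"dz":-0.0001,"yaw":0},{"dx":0.0017,"dy":-0.0073,"dz":-0.0002,"yaw":0},{"dx":0.0017,"dy":-0.0073,"dz":-0.0001,"yaw":0}]' >/dev/null && $c
```

```text
20.07 [461.   95.3 125. ] [-4.8 -0.9 11.4] [-0.09  1.22  0.05]
20.45 [465.2  77.5 124.7] [-4.9 -0.8 11.2] [-0.18  1.2   0.04]
20.82 [469.3  59.9 124.4] [-5.  -0.7 12.7] [-0.18  1.23  0.06]
21.2 [473.4  42.3 124.1] [-4.3 -1.2 12.1] [-0.13  1.23 -0.  ]
21.57 [477.5  24.8 123.9] [-4.9  0.1 13.4] [-0.18  1.22 -0.05]
21.95 [481.6   7.2 123.5] [-3.8 -0.9 11.9] [-0.2   1.19  0.06]
22.32 [485.7 -10.3 123.2] [-4.3 -1.1 12.2] [-0.2   1.18 -0.03]
22.7 [489.9 -27.8 122.9] [-4.6 -0.2 12.5] [-0.15  1.2  -0.  ]
23.07 [494.  -45.5 122.6] [-4.6 -1.3 11.2] [-0.19  1.19  0.05]
23.45 [498.1 -63.  122.3] [-4.1 -0.9 11.3] [-0.19  1.08 -0.03]
```

```bash
python3 -m crank '[{"dx":0.0017,"dy":-0.0073,"dz":-0.0001,"yaw":0},{"dx":0.0017,"dy":-0.0073,"dz":-0.0002,"yaw":0},{"dx":0.0017,"dy":-0.0073,"dz":-0.0001,"yaw":0},{"dx":0,"dy":0,"dz":0,"yaw":0}]'
python3 -m crank '[{"dx":0,"dy":0,"dz":0.01,"yaw":0},{"dx":0,"dy":0,"dz":0.05,"yaw":0},{"dx":0,"dy":0,"dz":0.04,"yaw":0},{"dx":-0.009,"dy":0.06,"dz":0,"yaw":0},{"dx":-0.009,"dy":0.06,"dz":0,"yaw":0},{"dx":-0.009,"dy":0.06,"dz":0,"yaw":0},{"dx":-0.009,"dy":0.06,"dz":0,"yaw":0},{"dx":-0.009,"dy":0.06,"dz":0,"yaw":0},{"dx":0,"dy":0,"dz":0,"yaw":0},{"dx":0,"dy":0,"dz":0,"yaw":0}]'
python3 - <<'E'
from h import *
a=eyes.grab_frame("scene")
cv2.imwrite("pics/c5.png",cv2.resize(a[90:290,230:450],None,fx=3,fy=3)[:,:,::-1])
E
```

```text
time_s: 23.95
ee_pos: [502.4, -81.1, 121.9]
ee_rot: [-179.9, -0.0, -166.8]
force: [-4.2, -2.0, 10.1]
gripper_width: 23.9
gripper_force: 55.0
time_s: 25.2
ee_pos: [466.4, 159.8, 200.1]
ee_rot: [-180.0, -0.1, -166.8]
force: [0.2, 0.2, -4.2]
gripper_width: 23.7
gripper_force: 55.0
```

View pics/c5.png

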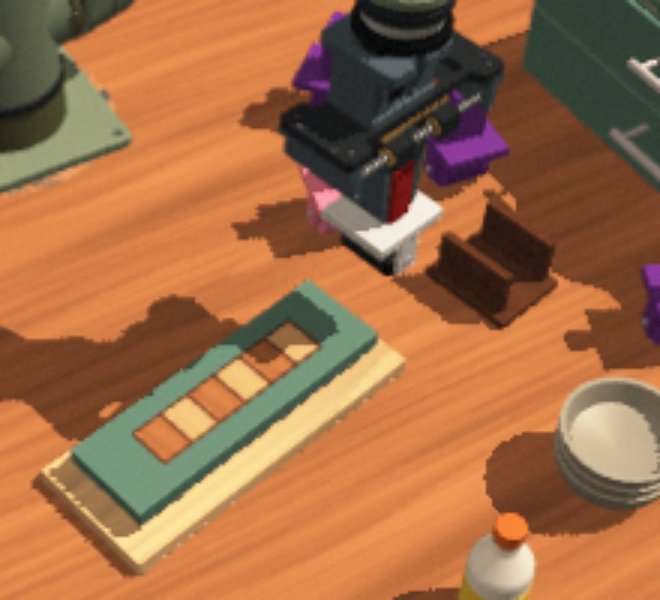

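All slips look flush, with no shadows at their edges, and the stand is empty. Moving over the stand.

```bash
python3 -m crank '[{"dx":-0.0051,"dy":0.0485,"dz":0,"yaw":0},{"dx":-0.0051,"dy":0.0485,"dz":0,"yaw":0},{"dx":-0.0051,"dy":0.0485,"dz":0,"yaw":0},{"dx":-0.0051,"dy":0.0485,"dz":0,"yaw":0},{"dx":0,"dy":0,"dz":0,"yaw":0},{"dx":0,"dy":0,"dz":-0.03,"yaw":0},{"dx":0,"dy":0,"dz":-0.03,"yaw":0},{"dx":0,"dy":0,"dz":0,"yaw":0},{"dx":0,"dy":0,"dz":0,"yaw":0}]'
python3 - <<'E'
from h import *
print(telemetry.state()['torque'])
a=eyes.grab_frame("scene");b=eyes.grab_frame("top")
o=np.hstack([cv2.resize(a[90:230,340:460],None,fx=4,fy=4),cv2.resize(b[140:280,160:240],None,fx=4,fy=4)])
cv2.imwrite("pics/c6.png",o[:,:,::-1])
E
```

```text
time_s: 26.38
ee_pos: [451.2, 314.4, 153.5]
ee_rot: [180.0, 0.1, -166.9]
force: [0.9, 0.3, -3.5]
gripper_width: 23.8
gripper_force: 55.0
[0.03111825 0.02984051 0.07796948]
```

View pics/c6.png

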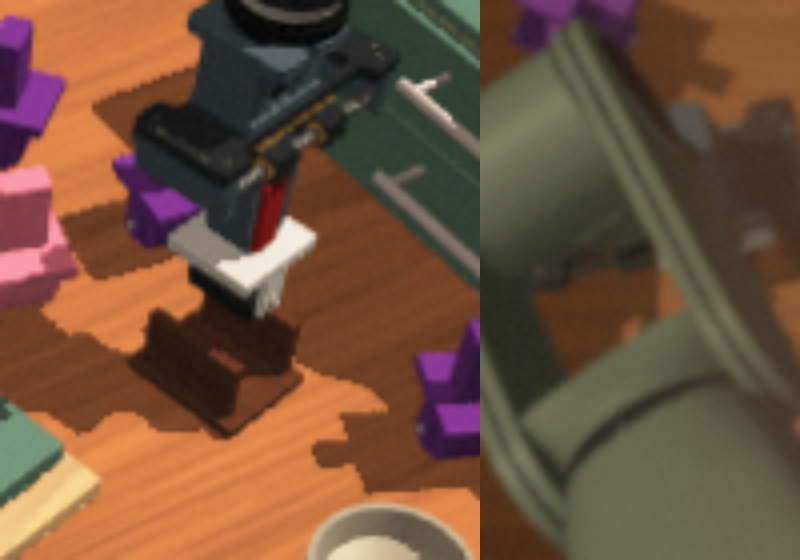

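The roller hangs over the stand with the wheel between the walls. Lowering.

```bash
c="python3 ck.py 2"
python3 -m crank '[{"dx":-0.001,"dy":0.0008,"dz":-0.01,"yaw":0},{"dx":0,"dy":0,"dz":-0.015,"yaw":0},{"dx":0,"dy":0,"dz":0,"yaw":0}]' >/dev/null; $c &&
python3 -m crank '[{"dx":0,"dy":0,"dz":-0.01,"yaw":0},{"dx":0,"dy":0,"dz":-0.01,"yaw":0}]' >/dev/null && $c &&
python3 -m crank '[{"dx":0,"dy":0,"dz":-0.01,"yaw":0},{"dx":0,"dy":0,"dz":-0.01,"yaw":0}]' >/dev/null && $c &&
python3 -m crank '[{"dx":0,"dy":0,"dz":-0.005,"yaw":0},{"dx":0,"dy":0,"dz":-0.005,"yaw":0},{"dx":0,"dy":0,"dz":0,"yaw":0}]' >/dev/null && $c
```

```text
26.85 [448.5 315.2 131.2] [ 0.7 -0.  -4.1] [ 0.09  0.03 -0.01]
27.1 [449.6 315.9 116.3] [-0.9 -0.5 -4.4] [ 0.09 -0.   -0.05]
27.35 [449.5 315.7 100.1] [-0.9 -0.4 -3.5] [0.04 0.03 0.03]
27.73 [449.4 315.7  92.5] [ 0.6 -0.4 -3.1] [-0.02  0.01 -0.02]
```

```bash
c="python3 ck.py 0"
python3 -m crank '[{"dx":0,"dy":0,"dz":-0.0025,"yaw":0},{"dx":0,"dy":0,"dz":-0.0025,"yaw":0},{"dx":0,"dy":0,"dz":0,"yaw":0}]' >/dev/null; $c &&
python3 -m crank '[{"dx":0,"dy":0,"dz":-0.0015,"yaw":0},{"dx":0,"dy":0,"dz":0,"yaw":0}]' >/dev/null && $c &&
python3 -m crank '[{"dx":0,"dy":0,"dz":-0.0015,"yaw":0},{"dx":0,"dy":0,"dz":0,"yaw":0}]' >/dev/null && $c &&
python3 -m crank '[{"dx":0,"dy":0,"dz":-0.0015,"yaw":0},{"dx":0,"dy":0,"dz":0,"yaw":0}]' >/dev/null && $c
```

```text
28.1 [449.4 315.7  88.6] [ 0.1  0.3 -3.5] [0.06 0.02 0.04]
28.35 [449.5 315.7  87.4] [ 0.3  0.6 -3.2] [0.01 0.03 0.01]
28.6 [449.4 315.7  86.2] [ 0.1  0.3 -2.9] [-0.   -0.02  0.03]
28.85 [449.6 315.8  85.9] [-1.2 -1.9  5. ] [-0.34  0.45 -0.03]
```

It seated at the original height. Releasing and retreating.

```bash
python3 -m crank '[{"dx":0,"dy":0,"dz":0,"yaw":0},{"dx":0,"dy":0,"dz":0,"yaw":0},{"dx":0,"dy":0,"dz":0,"yaw":0},{"dx":0,"dy":0,"dz":0,"yaw":0},{"dx":0,"dy":0,"dz":0,"yaw":0},{"dx":0,"dy":0,"dz":0,"yaw":0},{"dx":0,"dy":0,"dz":0,"yaw":0}]' 1
python3 -m crank '[{"dx":0,"dy":0,"dz":0.02,"yaw":0},{"dx":0,"dy":0,"dz":0.04,"yaw":0},{"dx":0,"dy":0,"dz":0.05,"yaw":0},{"dx":0,"dy":0,"dz":0.05,"yaw":0},{"dx":-0.05,"dy":0.04,"dz":0,"yaw":0},{"dx":-0.05,"dy":0.04,"dz":0,"yaw":0},{"dx":-0.05,"dy":0.04,"dz":0,"yaw":0},{"dx":-0.05,"dy":0.04,"dz":0,"yaw":0},{"dx":0,"dy":0,"dz":0,"yaw":0},{"dx":0,"dy":0,"dz":0,"yaw":0}]'
python3 - <<'E'
from h import *
f=eyes.grab_frame("top");c=blob(f,(0,0,110),(180,70,255),(200,170,245,215));print(rect("top",c,72))
a=eyes.grab_frame("scene")
cv2.imwrite("pics/c7.png",cv2.resize(a[100:290,230:450],None,fx=3,fy=3)[:,:,::-1])
E
```

```text
time_s: 29.72
ee_pos: [449.5, 315.8, 85.1]
ee_rot: [180.0, -0.0, -166.8]
force: [0.9, -1.3, -1.3]
gripper_width: 90.1
gripper_force: 0.0
time_s: 30.98
ee_pos: [289.9, 443.6, 213.9]
ee_rot: [180.0, 0.1, -166.8]
force: [-0.1, -0.4, -0.2]
gripper_width: 91.1
gripper_force: 0.0
((448.9934997558594, 317.0365295410156), (71.57047271728516, 77.47390747070312), 11.648406028747559)
```

View pics/c7.png

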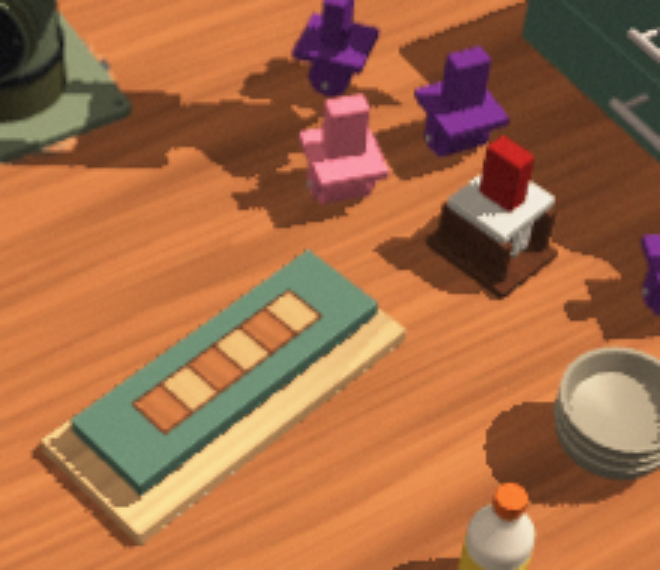

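The roller is upright in its stand, about 3 mm from where it started, the slips are flush and the bystanders are untouched. Handing in.

```bash
python3 -c "
from workcell import ticket
print(ticket.job_done())"
```

```text
the job is handed in; nothing more can be done
None
```

The job is handed in (no verdict was returned): all six slips look flush after two roller passes whose force readings stayed at about 12–17 N, and the roller is back upright in its stand, released, about 3 mm from where it started.

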